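Slide the keyed cog onto the automaton's hub

ROBOT

A 6-joint arm with a two-finger parallel gripper is mounted at the origin on a cart in front of the work surface, level with it; the furniture and walls round the work are solid. World frame = base frame: x ahead of the robot, y to its left, z up, the work surface at z = 0. Lengths are in m, angles in rad, forces in N, time in s.
With the tool pointing down it reaches from about 0.3 to 0.875 m from the base axis. Payload 6.4 kg.
Tool frame: the origin (TCP) lies between the finger pads; the fingertips stand 8 mm ahead of it and the grasp point (between the pads) lies 11 mm behind it (ctrl.finger_overhang is the distance from the TCP to the fingertips, in m); z points along the fingers, y is the line along which they close (so a half turn about z gives the same grasp; the last joint's range is limited). The gripper opens to 85 mm and grips with 20 to 120 N. Pads are 22 mm wide; open, the fingers measure 114 mm over their backs; the gripper's body (76 mm by 85 mm) begins 54 mm behind the grasp point. The pads swing forward as they close: fully open they stand 13 mm farther back than shut.
Start: joints at [1.039, 0.181, 1.607, -0, 1.354, -0.206], TCP at [0.184, 0.545, 0.239] pointing down, gripper open.
Joint ranges: [-2.99, 2.99], [-0.89, 2.07], [0.3, 2.58], [-1.14, 4.28], [0, 2.63], [-3.12, 3.12]. Speed limits (rad/s): [2.57, 2.57, 3.01, 3.14, 3.14, 3.14].

INTERFACE

Orientations are given as a unit quaternion [w, x, y, z].
In Python, from bench import ctrl, camera gives the robot as it stands.
- The arm moves only by the shell command python3 -m pendant 'ROWS' [OPENING]. ROWS is JSON, a list of rows, each a list of 6 numbers: the shift along the world's x, y, z normalised to -1 to 1, where 1 is 200 mm, then the turn, a rotation vector about the world's x, y, z normalised to -1 to 1, where 1 is pi/2 rad. In form: [[dx, dy, dz, rx, ry, rz], ...]. A call has exactly 10 rows; each row shifts and turns the commanded pose from where the row before left it; what a row does not reach is not made up. A row lasts 1/8 s, in which the tool goes at most 62.5 mm and 10.7 degrees, less where a joint would pass 70% of its speed; a pose out of reach is approached as far as the arm can. A call with a number of a shift or a turn outside -1 to 1 is refused whole. A call with a gripper value outside its range is refused whole. OPENING is the opening, from -1 (shut) to 1 (fully open), set as the call begins (- or left out, the last holds). The fingers move at their own pace and stop on an object; the grip force is fixed at half the most. Time passes only in rows, so rows that do not move let the fingers close, or fill a call up. It gives the time, the measured TCP pose, the force, the opening and the grip force at its end, in the units of the state.
- ctrl.get_obs(): the state, without advancing time (a new reading comes with each control period).
- camera(name): name is "scene" or "top" or "wrist"; returns a dict with "color" (400x640x3 uint8, blue, green, red), "fx", "fy", "cx", "cy" (pixels), "distortion" ([k1, k2, p1, p2, k3] as OpenCV has them; the pictures are not rectified), "xyz" and "rotation" of the camera in the world; the wrist camera has in their place "hand_eye" (4x4, takes a point from camera to tool coordinates, whose origin is the TCP and whose axes are the flange's). Camera axes: x right, y down, z forward; pixel columns grow to the right and rows downward; lengths in m; the calibration is good to about 2 mm. A picture is of the moment at which its call begins: read the wrist's pose just before it. There is no depth.
- ctrl.hand_in(): hands the job in; it is judged then, once.
The state is a dict: "time_s": time; "q": joint angles; "dq": joint speeds; "joint_efforts": joint torques, N m; "eef_pos": TCP position; "eef_rot": TCP orientation; "wrist_force": force on the tool from outside, world axes, zero at the start; "torque": the same for the moment, N m; "opening": opening from 0.0 (shut) to 1.0 (fully open); "grasp_force": force on a finger pad.
Only numpy, scipy, OpenCV 4.12 (cv2) and the standard library are available. Lean on these libraries where they do the work, as an engineer would, in place of code of your own. Each camera call takes 0.05 s, during which the arm holds its last target. There are 200 camera calls.

TASK

Two wooden cogs lie on the craft table beside the round base of a hand-cranked automaton. Take the cog whose bore has the key slot, turn it so that the slot lines up with the key on the upright metal hub, slide it down the hub until it lies flat on the base, and let go. Leave the other cog where it lies.

Things in the scene. Friction and masses are not known exactly. Their poses are not given: they have to be found in the camera images.
- keyed_cog_grip (a point): The cog to fit: brown wood, toothed disc 84 mm across, 8 mm thick, boss up to 48 mm above the underside. Bore 38 mm with one key slot along -x, 16 mm wide, to 27 mm from the axis. Boss 64 mm along x; its flat sides, 48 mm apart, face +y and -y: grip there, closing along y, fingertips above the disc. About 0.12 kg. Point: on the bore's axis, 30 mm above the underside; z up.
- plain_cog_grip (a point): The other cog, to be left alone: the same wood, outside form and size, but its bore is a plain round hole 18 mm in diameter without a slot. The point lies on its axis, 30 mm above the underside.
- hub_seat (a point): Fixed dark round base, 140 mm across, 18 mm thick. Point: on its upright metal hub's axis, level with the base's top, where the cog comes to rest; z up. Hub 56 mm above that: 31 mm thick to 22 mm, then a cone to 10 mm. Key: rib along -x, 9 mm wide, out to 23.5 mm up to 20 mm high, tapering to its end at 36 mm. The cog has 3.5 mm, 10 degree play. Low crank along +x, to 116 mm.

How it is judged:
At the end, for the whole second after the job is handed in: The slotted cog is on the hub, boss up, its axis within 10 mm of the hub's, its slot over the key (within 20 degrees), lying flat on the base: its underside within 6 mm of the base's top face and tilted less than 0.15 rad (horizontal distance between keyed_cog_grip and hub_seat below 0.01 m and z of keyed_cog_grip in the frame of hub_seat between 0.024 and 0.036 m and angle between the x axis of keyed_cog_grip and the x axis of hub_seat, either way round below 0.35 rad and angle between keyed_cog_grip's own z axis and vertical below 0.15 rad); the robot touches nothing.
It fails at once if the cog without a slot is moved more than 30 mm (distance of plain_cog_grip from where it was at the start of the episode above 0.03 m).
It also fails if it takes over 32 s, if anything falls off the work surface, if the arm or the gripper's body presses on something with over 40 N, if the wrist force passes 120 N, or if a joint passes its speed limit or range.

## Working session

There is one attempt and no reset: what is moved stays moved. The work goes in short steps, Python scripts to look and compute and a shell command to move; the robot and the scene stay as the last step left them, time stands still between calls to the robot, and variables do not carry over. Pictures are saved under pics/ and viewed, at most 10 in all, crops included, and the job is handed in when it is done.

```bash
mkdir -p pics; ls
cat > h.py <<'E'
import numpy as np, cv2
from scipy.spatial.transform import Rotation as R
from bench import ctrl, camera
def shot(name):
    o=ctrl.get_obs(); c=camera(name)
    K=np.array([[c['fx'],0,c['cx']],[0,c['fy'],c['cy']],[0,0,1.]]); D=np.array(c['distortion'],float)
    if name=='wrist':
        q=o['eef_rot']; T=np.eye(4); T[:3,:3]=R.from_quat([q[1],q[2],q[3],q[0]]).as_matrix(); T[:3,3]=o['eef_pos']
        T=T@np.array(c['hand_eye'])
        Rm,t=T[:3,:3],T[:3,3]
    else:
        r=np.array(c['rotation'],float); t=np.array(c['xyz'],float)
        Rm=r if r.shape==(3,3) else R.from_quat([r[1],r[2],r[3],r[0]]).as_matrix()
    return dict(img=c['color'],K=K,D=D,R=Rm,t=t)
def onplane(s,px,z):
    p=cv2.undistortPoints(np.array(px,float).reshape(-1,1,2),s['K'],s['D']).reshape(-1,2)
    d=np.c_[p,np.ones(len(p))]@s['R'].T
    return s['t']+d*((z-s['t'][2])/d[:,2])[:,None]
def proj(s,P):
    rv=cv2.Rodrigues(s['R'].T)[0]
    return cv2.projectPoints(np.array(P,float).reshape(-1,1,3),rv,-s['R'].T@s['t'],s['K'],s['D'])[0].reshape(-1,2)
E
python3 - <<'E'
from h import *
o=ctrl.get_obs(); print(o)
for n in('top','scene','wrist'):
    s=shot(n); cv2.imwrite(f'pics/{n}0.png',s['img']); print(n,s['t'],s['R'].round(3).tolist(),s['K'][0,0])
E
```

```text
pics
{'time_s': 0.0, 'q': array([ 1.03870071e+00,  1.81560780e-01,  1.60804037e+00, -1.28978820e-05,
        1.35382296e+00, -2.06269664e-01]), 'dq': array([-6.71566842e-04, -6.03743190e-04,  1.15024687e-03, -3.41253248e-04,
        1.85472453e-03, -1.06138911e-05]), 'joint_efforts': array([-5.78133531e-04, -4.44878983e+01, -3.51330972e+01, -5.62172172e-04,
        9.70745663e-03,  2.16363759e-05]), 'eef_pos': array([0.18373083, 0.54426059, 0.23835742]), 'eef_rot': array([-3.24570539e-04,  1.62191852e-01,  9.86758818e-01, -8.56298983e-04]), 'wrist_force': array([ 1.09733855, -0.45200675,  0.47859618]), 'torque': array([-0.0162636 ,  0.00190856, -0.04835444]), 'grasp_force': 0.0, 'opening': 0.9992274976019002}
top [0.34994097 0.17211184 0.91643898] [[-0.002, -0.991, 0.136], [-1.0, 0.006, 0.026], [-0.027, -0.135, -0.99]] 388.8763520806255
scene [ 0.03404143 -0.21115645  0.69835232] [[0.681, -0.553, 0.479], [-0.732, -0.499, 0.464], [-0.018, -0.667, -0.745]] 406.3780205503237
wrist [0.10691508 0.5707544  0.37323462] [[0.32, 0.9, 0.296], [0.948, -0.303, -0.101], [-0.002, 0.313, -0.95]] 307.92006671166945
```

View pics/top0.png

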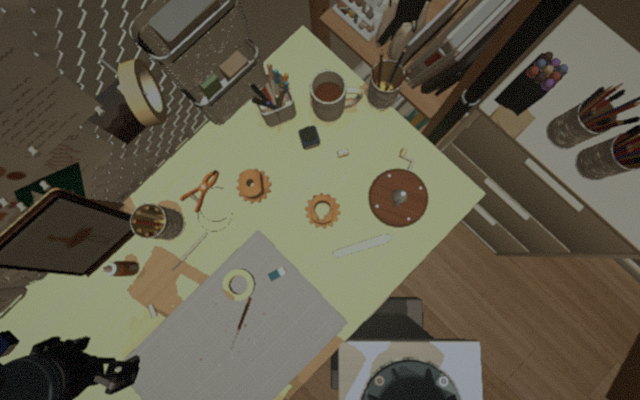

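View pics/scene0.png

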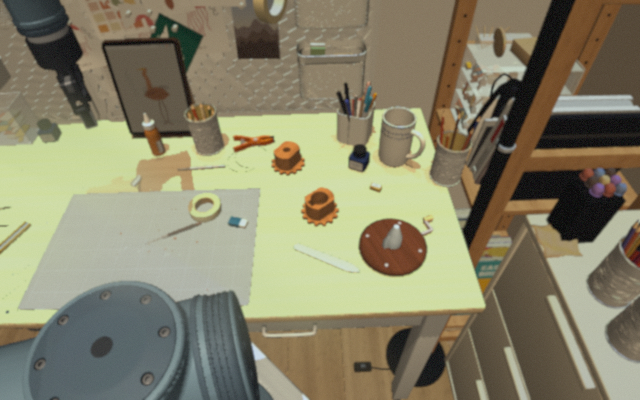

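Top view: slotted cog at about (322,210), plain cog at (254,184), base at (398,197) with its crank toward (405,155). I'll measure by masks and zoom in.

Run:
```python
from h import *
s=shot('top'); im=s['img']
c=im[135:245,225:435]; a=cv2.resize(c,None,fx=3.5,fy=3.5,interpolation=cv2.INTER_CUBIC)
cv2.imwrite('pics/topc.png',a)
hsv=cv2.cvtColor(im,cv2.COLOR_BGR2HSV)
for p in [(330,222),(312,205),(245,190),(385,210),(398,197),(340,220),(405,152)]: print(p,hsv[p[1],p[0]])
for n,(x,y) in dict(key=(322,210),plain=(254,184),base=(398,197)).items(): print(n,onplane(s,[[x,y]],0.008))
s=shot('scene'); c=s['img'][130:280,260:450]; cv2.imwrite('pics/scc.png',cv2.resize(c,None,fx=4,fy=4,interpolation=cv2.INTER_CUBIC))
```

```text
(330, 222) [ 16 143 128]
(312, 205) [ 15 132 145]
(245, 190) [ 15 141 147]
(385, 210) [ 10 133  90]
(398, 197) [25 46 94]
(340, 220) [ 36  57 157]
(405, 152) [ 26  87 143]
key [[0.44638738 0.19431944 0.008     ]]
plain [[0.50940362 0.35621566 0.008     ]]
base [[0.47621336 0.01578431 0.008     ]]
```

View pics/topc.png

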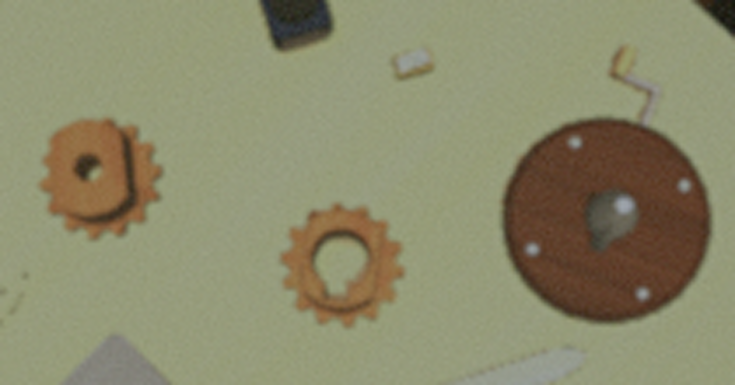

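View pics/scc.png

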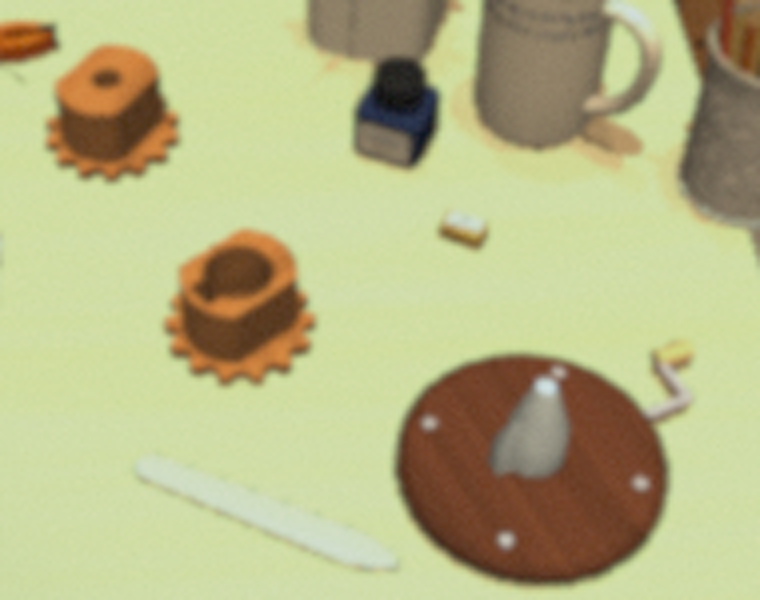

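The top crop shows the cog's slot pointing to image-down (about -x world, cog yaw about -5°). The hub key and crank show the hub's yaw at about -23°. I'll move above the slotted cog for a close look.

```bash
python3 -m pendant '[[0.142,-0.194,-0.01,0,0,0.017],[0.142,-0.194,-0.01,0,0,0.017],[0.142,-0.194,-0.01,0,0,0.017],[0.142,-0.194,-0.01,0,0,0.017],[0.142,-0.194,-0.01,0,0,0.017],[0.142,-0.194,-0.01,0,0,0.017],[0.142,-0.194,-0.01,0,0,0.017],[0.142,-0.194,-0.01,0,0,0.017],[0.142,-0.194,-0.01,0,0,0.017],[0,0,0,0,0,0]]' 1
python3 - <<'E'
from h import *
s=shot('wrist'); cv2.imwrite('pics/w1.png',s['img']); np.save('w1.npy',s,allow_pickle=True)
for n in('top',):
    s=shot(n); hsv=cv2.cvtColor(s['img'],cv2.COLOR_BGR2HSV)
    m=cv2.inRange(hsv,(0,90,40),(14,255,120)); m[:, :365]=0; m[:,435:]=0; m[:160]=0; m[235:]=0
    m=cv2.morphologyEx(m,cv2.MORPH_CLOSE,np.ones((5,5)))
    c=max(cv2.findContours(m,0,2)[0],key=cv2.contourArea); e=cv2.fitEllipse(cv2.convexHull(c)); print(e,onplane(s,[e[0]],.017))
E
```

```text
time_s: 1.5
eef_pos: [0.4412, 0.1932, 0.2212]
eef_rot: [0.0, 0.045, 0.999, -0.0]
wrist_force: [-0.2, 0.4, 0.2]
opening: 1.0
grasp_force: 0.0
((402.0953674316406, 196.0768585205078), (46.37063980102539, 57.93830490112305), 161.9865264892578) [[0.47707537 0.00779527 0.017     ]]
```

View pics/w1.png

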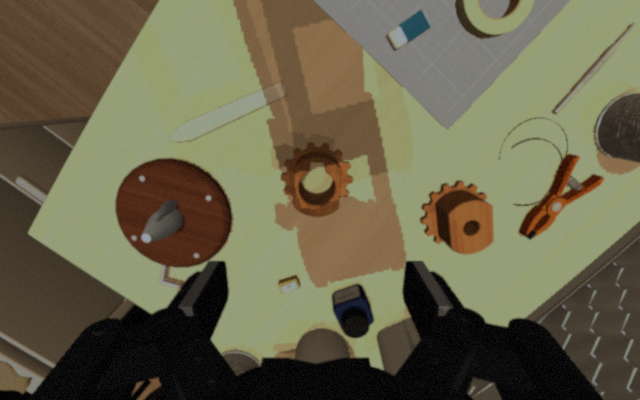

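Wrist view: cog at (318,180) with its slot up-image, base centre about (174,212), hub tip about (147,238), plain cog off at right. I'll extract cog and base geometry here.

Run:
```python
from h import *
s=np.load('w1.npy',allow_pickle=True).item(); im=s['img']
hsv=cv2.cvtColor(im,cv2.COLOR_BGR2HSV)
# base
m=cv2.inRange(hsv,(0,90,20),(13,255,130)); m[:,:105]=0;m[:,245:]=0;m[:145]=0;m[275:]=0
m=cv2.morphologyEx(m,cv2.MORPH_OPEN,np.ones((3,3)))
c=max(cv2.findContours(m,0,1)[0],key=cv2.contourArea); h=cv2.convexHull(c)
P=onplane(s,h.reshape(-1,2),.018)[:,:2]; (cx,cy),r=cv2.minEnclosingCircle(P.astype(np.float32)); print('base',cx,cy,r)
e=cv2.fitEllipse(h); print(e,onplane(s,[e[0]],.016))
print('hub tip',onplane(s,[[147,238]],.074))
# crops with metric top-down rectification at z=.048 (cog) and at .018+.02 (hub)
def rect(z,x0,y0,half,n=380):
    g=np.linspace(-half,half,n); X,Y=np.meshgrid(y0-g,x0-g) # cols -> -y, rows -> -x
    p=proj(s,np.c_[Y.ravel(),X.ravel(),np.full(n*n,z)]).astype(np.float32).reshape(n,n,2)
    return cv2.remap(im,p,None,cv2.INTER_CUBIC)
a=np.hstack([rect(.048,.446,.194,.06),rect(.008,.446,.194,.06)])
a=np.clip(a*1.8,0,255).astype(np.uint8)
for i in range(0,760,38): cv2.line(a,(i,0),(i,6 if i%190 else 14),(255,255,255),1)
for i in range(0,380,38): cv2.line(a,(0,i),(8,i),(255,255,255),1)
cv2.imwrite('pics/rect1.png',a)
```

```text
base 0.4728447198867798 0.022150229662656784 0.0686260387301445
((173.1873779296875, 212.5093994140625), (102.17269897460938, 117.85371398925781), 121.56816864013672) [[0.46921743 0.02197896 0.016     ]]
hub tip [[0.47534154 0.01893318 0.074     ]]
```

View pics/rect1.png

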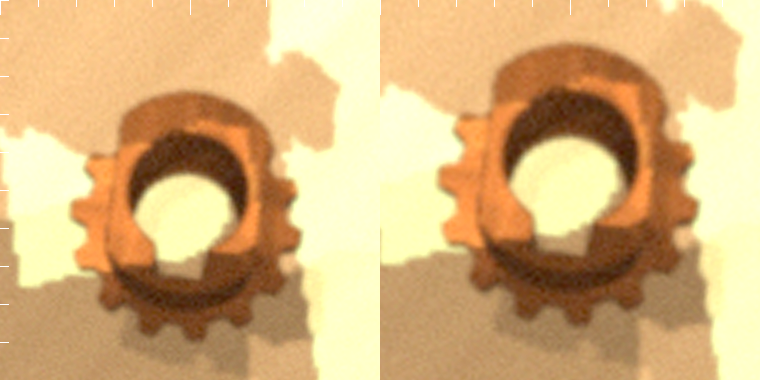

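The rectified view puts the cog at about (0.4455, 0.1945), yaw about -6.5°, bore 38 mm, which matches. Next I descend and close.

```bash
python3 -m pendant '[[0.0215,0.0065,-0.15,0,0,-0.016],[0,0,-0.15,0,0,0],[0,0,-0.15,0,0,0],[0,0,-0.15,0,0,0],[0,0,-0.15,0,0,0],[0,0,-0.13,0,0,0],[0,0,-0.08,0,0,0],[0,0,-0.035,0,0,0],[0,0,0,0,0,0],[0,0,0,0,0,0]]' 1
python3 -m pendant '[[0,0,0,0,0,0],[0,0,0,0,0,0],[0,0,0,0,0,0],[0,0,0,0,0,0],[0,0,0,0,0,0],[0,0,0,0,0,0],[0,0,0,0,0,0],[0,0,0,0,0,0],[0,0,0,0,0,0],[0,0,0,0,0,0]]' -1
```

```text
time_s: 2.85
eef_pos: [0.4447, 0.1971, 0.0232]
eef_rot: [0.001, 0.055, 0.998, 0.0]
wrist_force: [0.0, 0.5, -0.5]
opening: 1.001
grasp_force: 0.0
time_s: 4.1
eef_pos: [0.4446, 0.1969, 0.023]
eef_rot: [0.001, 0.055, 0.998, 0.0]
wrist_force: [-0.7, -0.3, 6.4]
opening: 0.555
grasp_force: 62.6
```

Gripped: opening 47 mm, 62 N. Lift and start toward the hub, then look again.

```bash
python3 -m pendant '[[0,0,0.05,0,0,0],[0,0,0.1,0,0,0],[0,0,0.15,0,0,0],[0,0,0.15,0,0,0],[0,0,0.15,0,0,0],[0,-0.1,0.05,0,0,-0.04],[0,-0.1,0,0,0,-0.04],[0,-0.1,0,0,0,-0.04],[0,-0.1,0,0,0,-0.04],[0,0,0,0,0,0]]' -1
python3 - <<'E'
from h import *
S={n:shot(n) for n in('wrist','top','scene')}; np.save('s2.npy',S,allow_pickle=True)
im=np.hstack([cv2.resize(S['wrist']['img'],(400,250)),cv2.resize(S['top']['img'][110:260,290:530],(400,250))])
b=cv2.resize(S['scene']['img'][150:300,260:500],(400,250)); w=cv2.resize(S['wrist']['img'][100:300,60:380],(400,250))
cv2.imwrite('pics/m2.png',np.vstack([im,np.hstack([w,b])]))
E
```

```text
time_s: 5.35
eef_pos: [0.4437, 0.1161, 0.1525]
eef_rot: [-0.0, 0.181, 0.984, -0.0]
wrist_force: [-0.8, -0.0, -1.7]
opening: 0.554
grasp_force: 61.9
```

View pics/m2.png

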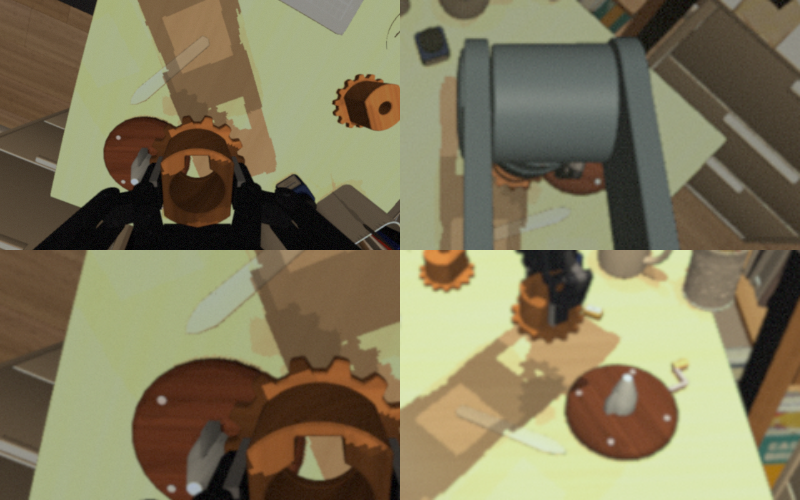

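The montage shows the cog held level in the fingers with its slot toward the camera, and the base partly hidden behind it at left. Scene view has the hub clear, with its tip at about (626,378) of the montage. I'll locate the hub from the first, unobstructed pictures of all three cameras.

Run:
```python
from h import *
from scipy.optimize import least_squares
S=np.load('s2.npy',allow_pickle=True).item(); 
S['top']['img']=cv2.imread('pics/top0.png'); S['scene']['img']=cv2.imread('pics/scene0.png'); S['wrist']=np.load('w1.npy',allow_pickle=True).item()
box=dict(top=(362,160,435,235),scene=(350,212,435,280),wrist=(108,148,240,272))
tips=dict(top=(403.3,193.6),scene=(396.6,226.3),wrist=(147,238))
A=np.zeros((3,3));b=np.zeros(3)
for n,s in S.items():
    x0,y0,x1,y1=box[n]; im=s['img']; hsv=cv2.cvtColor(im,cv2.COLOR_BGR2HSV)
    m0=cv2.inRange(hsv,(0,95,20),(14,255,130))|cv2.inRange(hsv,(165,70,20),(180,255,130))
    m=np.zeros_like(m0); m[y0:y1,x0:x1]=m0[y0:y1,x0:x1]
    m=cv2.morphologyEx(cv2.morphologyEx(m,cv2.MORPH_OPEN,np.ones((3,3))),cv2.MORPH_CLOSE,np.ones((5,5)))
    c=max(cv2.findContours(m,0,1)[0],key=cv2.contourArea); h=cv2.convexHull(c).reshape(-1,2)
    hi=onplane(s,h,.018)[:,:2]; lo=onplane(s,h,.0)[:,:2]
    def res(p):
        dh=np.hypot(*(hi-p[:2]).T); dl=np.hypot(*(lo-p[:2]).T)
        v=s['t'][:2]-p[:2]; near=((hi-p[:2])@v)>0
        return np.where(near,dl,dh)-p[2]
    f=least_squares(res,[.473,.02,.07],loss='soft_l1',f_scale=.001); print(n,f.x.round(4),'rms',np.sqrt((f.fun**2).mean()).round(4),len(h))
    # tip: brightest low-saturation blob near tip
    u,v=tips[n]; g=im[int(v)-6:int(v)+7,int(u)-6:int(u)+7].max(2).astype(float); w=np.clip(g-np.percentile(g,88),0,None)
    print('  tip centroid',(int(u)-6+(w.sum(0)@np.arange(13))/w.sum()).round(1),(int(v)-6+(w.sum(1)@np.arange(13))/w.sum()).round(1))
    P=onplane(s,[tips[n]],.074)[0]; print('  tip@.074',P.round(4))
    d=P-s['t'];d/=np.linalg.norm(d);M=np.eye(3)-np.outer(d,d);A+=M;b+=M@s['t']
print('tip tri',np.linalg.solve(A,b).round(4))
c=np.array([.474,.019])
for n,pts in dict(top=[(409.3,170.7),(412.1,161.6)],scene=[(422.5,233.75),(431.5,230.5)]).items():
    P=onplane(S[n],pts,.012)[:,:2]; print(n,'crank',P.round(4).tolist(),np.degrees(np.arctan2(*(P-c).T[::-1])).round(1),np.hypot(*(P-c).T).round(3),np.degrees(np.arctan2(*(P[1]-P[0])[::-1])).round(1))
```

```text
wrist [0.4742 0.0191 0.0657] rms 0.0018 48
  tip centroid 145.0 236.6
  tip@.074 [0.4753 0.0189 0.074 ]
top [0.4752 0.0167 0.0653] rms 0.0008 30
  tip centroid 402.9 193.3
  tip@.074 [0.4745 0.0154 0.074 ]
scene [0.4764 0.0171 0.0638] rms 0.0017 31
  tip centroid 396.2 226.4
  tip@.074 [0.4769 0.0164 0.074 ]
tip tri [0.4758 0.0165 0.0732]
top crank [[0.5381, -0.0118], [0.56, -0.0191]] [-25.7 -23.9] [0.071 0.094] -18.5
scene crank [[0.5412, -0.0127], [0.5611, -0.0221]] [-25.3 -25.3] [0.074 0.096] -25.2
```

Views agree: hub axis about (0.4755, 0.017), tip at z 0.073, yaw about -24.5°. Next: hover over the hub.

```bash
python3 -m pendant '[[0.022,-0.07,0,0,0,-0.01],[0.022,-0.07,0,0,0,-0.01],[0.022,-0.07,0,0,0,-0.01],[0.022,-0.07,0,0,0,-0.011],[0.022,-0.07,0,0,0,0],[0.022,-0.07,0,0,0,0],[0.022,-0.075,0,0,0,0],[0,0,-0.05,0,0,0],[0,0,-0.05,0,0,0],[0,0,0,0,0,0]]' -1
python3 - <<'E'
from h import *
o=ctrl.get_obs(); tz=o['eef_pos'][2]; S={n:shot(n) for n in('wrist','scene','top')}; np.save('s3.npy',S,allow_pickle=True)
s=S['wrist']; x0,y0=o['eef_pos'][:2]
def rect(z,half=.06,n=380):
    g=np.linspace(-half,half,n); X,Y=np.meshgrid(y0-g,x0-g)
    p=proj(s,np.c_[Y.ravel(),X.ravel(),np.full(n*n,z)]).astype(np.float32).reshape(n,n,2)
    return cv2.remap(s['img'],p,None,cv2.INTER_CUBIC)
a=rect(tz+.025); a=np.clip(a*1.8,0,255).astype(np.uint8)
cv2.line(a,(190,0),(190,12),(255,255,255),1);cv2.line(a,(0,190),(12,190),(255,255,255),1)
b=cv2.resize(S['scene']['img'][150:280,330:470],(409,380),interpolation=cv2.INTER_CUBIC)
cv2.imwrite('pics/m3.png',np.hstack([a,b]))
E
```

```text
time_s: 6.75
eef_pos: [0.4734, 0.0185, 0.1308]
eef_rot: [-0.002, 0.211, 0.977, 0.0]
wrist_force: [-0.0, -0.0, -1.6]
opening: 0.554
grasp_force: 62.0
```

View pics/m3.png

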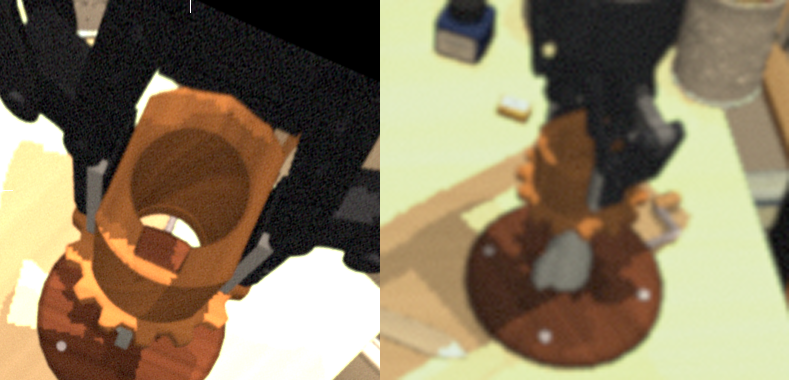

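The rectified wrist view has the bore centre at (190,187), so the cog sits about 1 mm ahead of the TCP. The slot shows at about (155,255), in line with the tool. Scene view: the cog hovers over the hub with nothing touching. Down to just above the key.

```bash
python3 -m pendant '[[0.004,-0.004,-0.03,0,0,0],[0,0,-0.04,0,0,0],[0,0,-0.04,0,0,0],[0,0,-0.04,0,0,0],[0,0,-0.035,0,0,0],[0,0,-0.03,0,0,0],[0,0,-0.025,0,0,0],[0,0,-0.015,0,0,0],[0,0,0,0,0,0],[0,0,0,0,0,0]]' -1
python3 - <<'E'
from h import *
print(ctrl.get_obs()['wrist_force'],ctrl.get_obs()['torque'])
E
```

```text
time_s: 8.15
eef_pos: [0.4757, 0.017, 0.0815]
eef_rot: [0.0, 0.212, 0.977, -0.0]
wrist_force: [0.3, -0.2, -0.6]
opening: 0.554
grasp_force: 62.0
[ 0.31142842 -0.2092255  -0.60204276] [-0.04257503  0.00238142 -0.08230341]
```

```bash
python3 -m pendant '[[-0.006,0.002,0,0,0,0],[0,0,-0.01,0,0,0],[0,0,-0.015,0,0,0],[0,0,-0.015,0,0,0],[0,0,-0.015,0,0,0],[0,0,-0.015,0,0,0],[0,0,-0.015,0,0,0],[0,0,-0.015,0,0,0],[0,0,0,0,0,0],[0,0,0,0,0,0]]' -1
```

```text
time_s: 9.4
eef_pos: [0.4744, 0.0175, 0.0613]
eef_rot: [0.0, 0.212, 0.977, -0.0]
wrist_force: [0.3, -0.0, -1.1]
opening: 0.555
grasp_force: 62.0
```

```bash
python3 -m pendant '[[0,0,-0.01,0,0,0],[0,0,-0.015,0,0,0],[0,0,-0.015,0,0,0],[0,0,-0.015,0,0,0],[0,0,-0.015,0,0,0],[0,0,-0.015,0,0,0],[0,0,-0.01,0,0,0],[0,0,0,0,0,0],[0,0,0,0,0,0],[0,0,0,0,0,0]]' -1
```

```text
time_s: 10.65
eef_pos: [0.4744, 0.0175, 0.0424]
eef_rot: [0.0, 0.212, 0.977, 0.0]
wrist_force: [-0.1, -0.8, -1.3]
opening: 0.553
grasp_force: 62.0
```

No contact so far, and the underside is about 1 mm above the base. Release and rise.

```bash
python3 -m pendant '[[0,0,0,0,0,0],[0,0,0,0,0,0],[0,0,0,0,0,0],[0,0,0,0,0,0],[0,0,0,0,0,0],[0,0,0,0,0,0],[0,0,0.05,0,0,0],[0,0,0.1,0,0,0],[0,0,0.15,0,0,0],[0,0,0.15,0,0,0]]' 1
python3 -m pendant '[[0,0,0.15,0,0,0],[0,0,0.15,0,0,0],[0,0,0.1,0,0,0],[-0.1,0.1,0,0,0,0],[-0.1,0.1,0,0,0,0],[0,0,0,0,0,0],[0,0,0,0,0,0],[0,0,0,0,0,0],[0,0,0,0,0,0],[0,0,0,0,0,0]]' 1
python3 - <<'E'
from h import *
s=shot('wrist'); t=shot('scene')
a=cv2.resize(s['img'],(640,400))[60:340,0:400]; b=cv2.resize(t['img'][170:290,330:490],(373,280),interpolation=cv2.INTER_CUBIC)
cv2.imwrite('pics/m4.png',np.clip(np.hstack([a,b])*1.3,0,255).astype(np.uint8))
E
```

```text
time_s: 11.9
eef_pos: [0.4743, 0.0175, 0.1338]
eef_rot: [0.0, 0.212, 0.977, 0.0]
wrist_force: [0.7, 0.5, 0.3]
opening: 1.0
grasp_force: 0.0
time_s: 13.15
eef_pos: [0.4345, 0.0572, 0.2122]
eef_rot: [-0.0, 0.212, 0.977, -0.0]
wrist_force: [-0.1, -0.1, 0.2]
opening: 1.0
grasp_force: 0.0
```

View pics/m4.png

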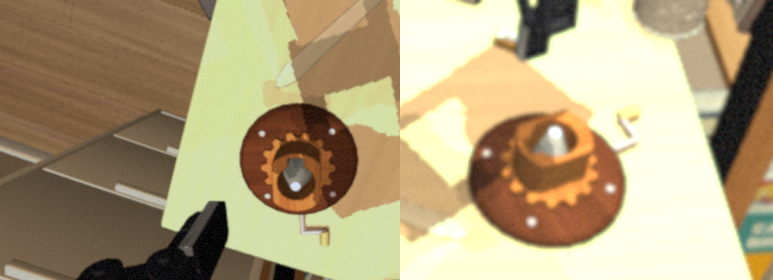

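The cog lies flat on the base, centred on the hub. The hub tip stands above the boss, the slot is over the key and opposite the crank, and the gripper is clear.

```bash
python3 -c "
from bench import ctrl
print(ctrl.hand_in())"
```

```text
the job is handed in; nothing more can be done
None
```

The slotted cog is on the hub, flat on the base with its slot over the key. I let go of it, never touched the plain cog, and handed the job in at about 13 s of the 32 s allowed; the hand-in returned no verdict.

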